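# Take a blank, then hold a slide carrier flush on the reader's sloped stage

### The arm

A 6-joint arm with a two-finger parallel gripper is mounted at the origin on the work surface. World frame = base frame: x ahead of the robot, y to its left, z up, the work surface at z = 0. Lengths are in m, angles in rad, forces in N, time in s.
With the tool pointing down it reaches from about 0.325 to 0.9 m from the base axis. Payload 3.5 kg.
Tool frame: the origin (TCP) lies on the centre line of the jaws, within the pads' length; the fingertips stand 22 mm ahead of it and the grasp point (between the pads) lies 3 mm ahead of it; z points along the fingers, y is the direction in which the jaws open and shut (so a half turn about z gives the same grasp; the last joint's range is limited). The gripper opens to 85 mm and grips with 20 to 120 N. Pads are 22 mm wide; open, the fingers measure 114 mm over their backs; the gripper's body (76 mm by 85 mm) begins 54 mm behind the grasp point. The pads swing forward as they close: fully open they stand 13 mm farther back than shut.
Start: joints at [1.024, 0.276, -0.026, 1.268, 0, 1.467], TCP at [0.268, 0.564, 0.253] pointing down, gripper open.
Joint ranges: [-3.12, 3.12], [-0.85, 1.88], [-1.08, 1.24], [-1.95, 2.15], [-1.57, 1.53], [-3.14, 3.14]. Speed limits (rad/s): [2.57, 2.57, 3.14, 3.14, 3.14, 3.14].

### API

Orientations are given as a unit quaternion [x, y, z, w].
In Python, from cell import env gives the robot as it stands. The module is installed in compiled form; this text tells all that it offers.
- The arm moves only by the tool send_rows, never from a script. Its argument "deltas" is a list of rows, each an object of numbers: "x", "y", "z": the shift along the tool's x, y, z in units of 0.25 m (1.0 is 0.25 m); "ax", "ay", "az": the turn, a rotation vector about the tool's x, y, z in units of 45 degrees (1.0 is 45 degrees). A call has 1 to 10 rows; each row shifts and turns the commanded pose from where the row before left it, along the tool's axes as they then stand; what a row does not reach is not made up. A row lasts 1/10 s, in which the tool goes at most 50 mm and 8.59 degrees, less where a joint would pass 70% of its speed; a pose out of reach is approached as far as the arm can. A call with a number of a shift or a turn outside -1 to 1 is refused whole. A call with a gripper value outside its range is refused whole. "grip" is the closure, from -1 (fully open) to 1 (shut), set as the call begins (left out, the last holds). The fingers move at their own pace and stop on an object; the grip force is fixed at half the most. Time passes only in rows, so rows that do not move let the fingers close. It gives the time, the measured TCP pose, the force and the opening at its end, in the units of the state.
- env.get_state(): the state, without advancing time (a new reading comes with each control period).
- env.read_camera(name): name is "scene" or "top"; returns the picture (480x640x3 uint8, red, green, blue); there is no depth.
- env.get_calibration(name): a dict with "fx", "fy", "cx", "cy" (pixels), "dist" ([k1, k2, p1, p2, k3] as OpenCV has them; the pictures are not rectified), "position" and "attitude" of the camera in the world. Camera axes: x right, y up, looking along -z (the intrinsics and any distortion apply to the point x, -y, -z); pixel columns grow to the right and rows downward; lengths in m; the calibration is good to about 2 mm. A picture is of the moment at which its call begins. get_calibration takes no time and is no camera call.
- env.job_done(): hands the job in, once; it reports no verdict.
Trained networks look in the newest picture that a camera, given by its name, has taken for a name from the list of things; names that differ only in an ending like _2 or _b are one class to them, and where a whole thing is asked for, a point or a joint stands for the part that bears it (a point fixed in the world has none). Each returns a list of dicts, best first, with "confidence" (0 to 1); they miss things now and then, are a little off and sometimes report something else, mostly with a low value. They report only what shows in the picture. A call takes as long as a camera call.
- env.silhouettes(camera, query): "mask" (480x640 bool, what is visible of it) and "at" ([column, row] in pixels, amid what is visible of it).
The state is a dict: "clock": time; "joint_pos": joint angles; "qd": joint speeds; "tau": joint torques, N m; "position": TCP position; "eef_rot": TCP orientation; "contact_force": force on the tool from outside, world axes, zero at the start; "moment": the same for the moment, N m; "width": finger opening in m.
Only numpy, scipy, OpenCV 4.12 (cv2) and the standard library are available. Lean on these libraries where they do the work, as an engineer would, in place of code of your own. Each camera call takes 0.05 s, during which the arm holds its last target.

### The job

Take the blank reading first: push the reader's sprung plunger all the way down while the stage is empty and let it come back up. Then pick up the oblong slide carrier with the straight upright fin from the tray, tilt it to the slope of the reader's stage, and press it lightly against the sprung bed, underside flat on the sloped face, centred over the round window with its long side running up the slope. Finish while still gripping it and holding it flush there; do not shift the stage's tilt, and leave everything else where it stands.

Things in the scene. Friction and masses are not known exactly. Their poses are not given: they have to be found in the camera images.
- reader: Slide reader, fixed to the bench: a low white box 170 (x) x 210 (y) x 40 mm high, top at z = 40 mm. It carries the sloped aluminium stage (centred 35 mm to its -y side) and the sprung plunger (83 mm to its +y side). Origin: centre of its underside; x points to its back (the stage rises that way), y to its left, z up. It may stand on either side of the bench, the tray on the other.
- face (a point): Centre of the sloped face, at the small round dark window (24 mm wide, level with the face). The face is the top of a bare flat aluminium bed plate 96 (up the slope) x 76 (across) x 6 mm, without rim or ledge, sprung (see bed). Its slope differs from run to run, 14 to 34 degrees. Axes: x up the slope, y across it (level), z out of the face. The point moves with the bed.
- bed (a joint): How far the sprung bed plate is pressed in, square to its face, in m: 0 at rest, 0.005 at its rigid stop. It stays parallel to itself. It begins to give at about 2 N, reaches the stop at about 10 N and comes back when let go.
- stage_back (a point): Middle of the upper back edge of the stage plate under the bed, an aluminium plate 110 x 86 x 10 mm that is hinged along its low front edge, which faces the robot, and locked at its slope by a stiff friction hinge that a light push does not move.
- plunger_top (a point): Centre of the top of the plunger's flat round cap, 30 mm across and 9 mm thick, which moves with it. At rest it is 95 mm above the bench. It is pushed straight down; its collar (38 mm across) below ends 58 mm above the bench and stays clear of the cap.
- plunger (a joint): Plunger's travel in m: 0 up, 0.018 fully down at its stop. Its spring pushes back with 2 N at the top and 7.5 N at the bottom and lifts it when let go.
- carrier: The oblong slide carrier to be used, grey plastic, 90 g or so (may vary by a third): flat plate 76 (x) x 52 (y) x 6 mm with a straight upright fin in the middle of its top, 38 long (x) x 12 thick (y) x 38 mm tall, so it is 44 mm tall in all. It lies flat on the tray. Origin: centre of its underside; x along its long side, z up, fin side. To be gripped by the fin, across its 12 mm thickness.
- carrier_mid (a point): Centre of the same carrier, half-way up: 22 mm above its underside, inside the fin. Same axes as the carrier. With the carrier flush on the stage this point is 22 mm out from the face.
- tray: White flat plinth without rim, fixed, 160 (x) x 210 (y) x 18 mm high, on which both carriers lie side by side about 100 mm apart, in either order. Origin: centre of its underside.
- disc_mid (a point): Not to be used: centre (22 mm up) of the other grey carrier on the tray, square 58 x 58 x 6 mm with a round knob 22 mm across and 38 mm tall.
- vial: Bystander: small vial, 18 mm across, 38 mm tall, standing on the back part of the tray. Origin: centre of its underside.
- reagent: Bystander: white bottle with a red cap, 60 mm across, 120 mm tall, at the far side. Origin: centre of its underside.
- tube_rack: Bystander: white tube rack 60 x 150 mm, 66 mm tall, at the right of the task. Origin: centre of its underside.
- tip_box: Bystander: pipette tip box 122 x 87 mm, 62 mm tall, at the left of the task. Origin: centre of its underside.
- jar: Bystander: small white jar with a red lid, 52 mm across, 60 mm tall, between robot and task. Origin: centre of its underside.
- forceps: Bystander: steel forceps 120 mm long, 8 mm tall, lying flat on the bench at the left. Origin: its middle.

How it is judged:
On the way, in this order (a step that is already met when the one before it is completed fails the run):
1. the plunger is pushed fully down (at least 16 of its 18 mm) with the carrier still on the tray (value of joint plunger above 0.016 m and distance of carrier_mid from where it was at the start of the episode below 0.01 m), for 0.1 s.
2. the plunger is back up and the oblong carrier is lifted clear of the tray (value of joint plunger below 0.003 m and height (world z) of carrier_mid above 0.06 m and contact force between carrier and tray below 0.05 N), for 0.1 s.
At the end, for the whole second after the job is handed in: the oblong carrier, still gripped (over 15 N), lies flat on the sloped face: within 0.05 rad, at most 2.5 mm off it, pressed with 1 to 25 N, centred over the window within 10 mm each way, long side within 0.17 rad of the slope, at rest; the plunger is up (contact force between the fingers and carrier above 15 N and contact force between carrier and reader between 1 and 25 N and angle between the z axis of carrier_mid and the z axis of face, either way round below 0.05 rad and angle between the x axis of carrier_mid and the x axis of face, either way round below 0.17 rad and z of carrier_mid in the frame of face between 0.019 and 0.0245 m and x of carrier_mid in the frame of face between -0.01 and 0.01 m and y of carrier_mid in the frame of face between -0.01 and 0.01 m and linear speed of carrier below 0.02 m/s and value of joint plunger below 0.003 m); the arm keeps its last pose, push and grip.
It fails at once if the stage's tilt is shifted (its back edge moves more than 4 mm) (distance of stage_back from where it was at the start of the episode above 0.004 m).
It fails at once if the carrier is forced against the reader with more than 45 N (contact force between carrier and reader above 45 N).
It fails at once if another thing on the bench (the round-knob carrier, vial, bottle, tube rack, tip box, jar or forceps) is moved more than 25 mm (distance of any of disc_mid, vial, reagent, tube_rack, tip_box, jar, forceps from where it was at the start of the episode above 0.025 m).
It also fails if it takes over 54 s, if anything falls off the work surface, if the arm or the gripper's body presses on something with over 40 N, if the wrist force passes 120 N, or if a joint passes its speed limit or range.

## Working session

There is one attempt and no reset: what is moved stays moved. The work goes in short steps, Python scripts to look and compute and a tool call to move; the robot and the scene stay as the last step left them, time stands still between calls to the robot, and variables do not carry over. Pictures are saved under pics/ and viewed, and the job is handed in when it is done.

Besides the shell and the picture viewer there is one more tool, called after "Call:" as name(argument=value, ...) on one line, values as JSON. send_rows: Moves the arm, as the interface text tells. Its arguments: {"type":"object","properties":{"deltas":{"type":"array","items":{"type":"object","properties":{"x":{"type":"number","minimum":-1,"maximum":1},"y":{"type":"number","minimum":-1,"maximum":1},"z":{"type":"number","minimum":-1,"maximum":1},"ax":{"type":"number","minimum":-1,"maximum":1},"ay":{"type":"number","minimum":-1,"maximum":1},"az":{"type":"number","minimum":-1,"maximum":1}}}},"grip":{"type":"number"}},"required":["deltas"]}

```bash
ls; mkdir -p pics; python3 - <<'E'
from cell import env
import cv2
s=env.get_state()
for k,v in s.items(): print(k,v)
for c in ("scene","top"):
    im=env.read_camera(c); cv2.imwrite(f"pics/{c}0.png",im[:,:,::-1]); print(env.get_calibration(c))
E
```

```text
pics
clock 0.0
joint_pos [ 1.02357325e+00  2.77163235e-01 -2.78872809e-02  1.26800913e+00
 -3.10877953e-06  1.46743428e+00]
qd [-0.00051341  0.00021051  0.00159173 -0.00109584 -0.00052888  0.00089468]
tau [-1.00300407e-03 -4.45515168e+01  2.95200777e+01  1.62972469e-02
 -5.67746281e-05  3.08573412e-06]
position [0.2679978  0.56381303 0.25213786]
eef_rot [ 2.20113056e-01  9.75473712e-01 -1.07280966e-03 -3.60189922e-04]
contact_force [ 0.10584645  0.00993067 -0.08224193]
moment [-0.02238143  0.0180879   0.02406366]
width 0.0854050130123995
{'fx': 434.44693583219305, 'fy': 434.44693583219305, 'cx': 325.39219851135533, 'cy': 237.63441836728703, 'dist': array([-0.0941463,  0.       ,  0.       ,  0.       ,  0.       ]), 'position': array([ 1.01977657, -0.52395108,  1.07889068]), 'attitude': array([0.27815481, 0.09714248, 0.33416341, 0.895281  ])}
{'fx': 465.78061768173086, 'fy': 465.78061768173086, 'cx': 324.30413621915, 'cy': 237.7088910876065, 'dist': array([0.01768855, 0.        , 0.        , 0.        , 0.        ]), 'position': array([0.49718924, 0.00153577, 1.06394981]), 'attitude': array([ 0.01615643, -0.02685749, -0.69744065,  0.71595683])}
```

View pics/scene0.png

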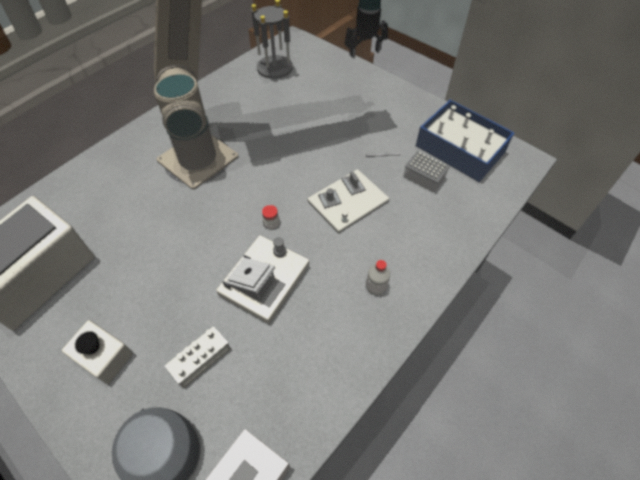

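View pics/top0.png

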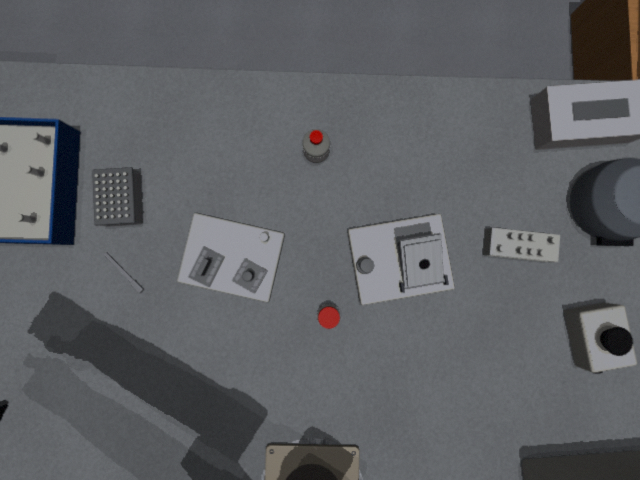

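The scene view shows the tray with the carriers near (347,198) and the reader near (263,275). In the top view the oblong carrier with its fin is at (207,265), the knob carrier at (250,275), the plunger cap at (365,265) and the window at (424,264).

```bash
cat > h.py <<'E'
import numpy as np, cv2
from scipy.spatial.transform import Rotation as R
from cell import env
def cal(c):
    k=env.get_calibration(c)
    K=np.array([[k['fx'],0,k['cx']],[0,k['fy'],k['cy']],[0,0,1]])
    Rw=R.from_quat(k['attitude']).as_matrix()@np.diag([1,-1,-1.])
    return K,k['dist'],k['position'],Rw
def proj(c,P):
    K,d,p,Rw=cal(c); P=np.atleast_2d(np.asarray(P,float))
    return cv2.projectPoints((P-p)@Rw,np.zeros(3),np.zeros(3),K,d)[0].reshape(-1,2)
def ray(c,px):
    K,d,p,Rw=cal(c)
    u=cv2.undistortPoints(np.array([[px]],float),K,d)[0,0]
    v=Rw@np.array([u[0],u[1],1]); return p,v/np.linalg.norm(v)
def atz(c,px,z):
    p,v=ray(c,px); return p+v*(z-p[2])/v[2]
def tri(pa,pb):
    A=[];b=[]
    for c,px in (("scene",pa),("top",pb)):
        p,v=ray(c,px); M=np.eye(3)-np.outer(v,v); A.append(M); b.append(M@p)
    return np.linalg.lstsq(np.vstack(A),np.hstack(b),rcond=None)[0]
E
python3 - <<'E'
from h import *
import pickle
ims={};out={}
for c in("scene","top"):
    im=env.read_camera(c); ims[c]=im
    vis=cv2.resize(im,None,fx=1,fy=1)
    for q in("reader","face","bed","stage_back","plunger_top","plunger","carrier","carrier_mid","tray","disc_mid","vial","reagent","jar"):
        r=env.silhouettes(c,q); out[c,q]=r
        print(c,q,[(round(a['confidence'],2),np.round(a['at'],1).tolist(),int(a['mask'].sum())) for a in r[:3]])
pickle.dump((ims,out),open('d.pkl','wb'))
for c,(x0,y0,x1,y1) in {"scene":(205,225,325,325),"top":(335,200,475,310)}.items():
    cv2.imwrite(f"pics/{c}_r.png",cv2.resize(ims[c][y0:y1,x0:x1,::-1],None,fx=5.4,fy=5.4,interpolation=cv2.INTER_CUBIC))
for c,(x0,y0,x1,y1) in {"scene":(300,160,400,235),"top":(170,200,300,310)}.items():
    cv2.imwrite(f"pics/{c}_t.png",cv2.resize(ims[c][y0:y1,x0:x1,::-1],None,fx=5.4,fy=5.4,interpolation=cv2.INTER_CUBIC))
E
```

```text
scene reader [(0.68, [354.2, 183.3], 317), (0.65, [265.5, 278.0], 4607)]
scene face [(0.59, [251.8, 272.4], 769)]
scene bed [(0.75, [248.7, 270.4], 730)]
scene stage_back [(0.73, [265.0, 279.5], 4665), (0.72, [349.4, 200.5], 2120), (0.59, [252.0, 272.6], 1128)]
scene plunger_top [(0.45, [278.1, 243.9], 104), (0.42, [270.7, 217.3], 352)]
scene plunger [(0.51, [278.0, 242.9], 90)]
scene carrier [(0.73, [353.8, 184.3], 314)]
scene carrier_mid [(0.76, [353.4, 184.0], 339), (0.71, [277.3, 243.5], 92)]
scene tray [(0.57, [347.4, 200.6], 2171)]
scene disc_mid [(0.82, [329.3, 198.3], 294)]
scene vial [(0.43, [342.9, 216.0], 56), (0.35, [379.1, 278.7], 658)]
scene reagent [(0.87, [381.0, 277.2], 668), (0.41, [330.0, 198.8], 264)]
scene jar [(0.55, [271.7, 216.2], 357)]
top reader [(0.87, [401.3, 262.4], 7490), (0.64, [422.2, 262.2], 2045), (0.35, [522.7, 243.1], 2159)]
top face [(0.84, [422.7, 263.3], 1491), (0.33, [365.2, 264.8], 136)]
top bed [(0.85, [423.4, 259.6], 1492), (0.71, [208.0, 265.5], 792)]
top stage_back [(0.61, [420.6, 261.9], 2075)]
top plunger_top [(0.55, [364.7, 266.1], 163), (0.35, [313.9, 144.4], 731)]
top plunger [(0.48, [365.0, 266.2], 121)]
top carrier [(0.81, [206.8, 263.6], 770)]
top carrier_mid [(0.8, [206.4, 267.7], 885)]
top tray [(0.94, [232.4, 245.7], 5161), (0.68, [426.6, 260.1], 1551), (0.41, [317.9, 142.9], 796)]
top disc_mid [(0.86, [250.4, 275.3], 676)]
top vial [(0.62, [265.6, 240.3], 76)]
top reagent [(0.72, [315.5, 144.7], 794)]
top jar [(0.83, [327.1, 314.9], 450)]
```

View pics/scene_r.png

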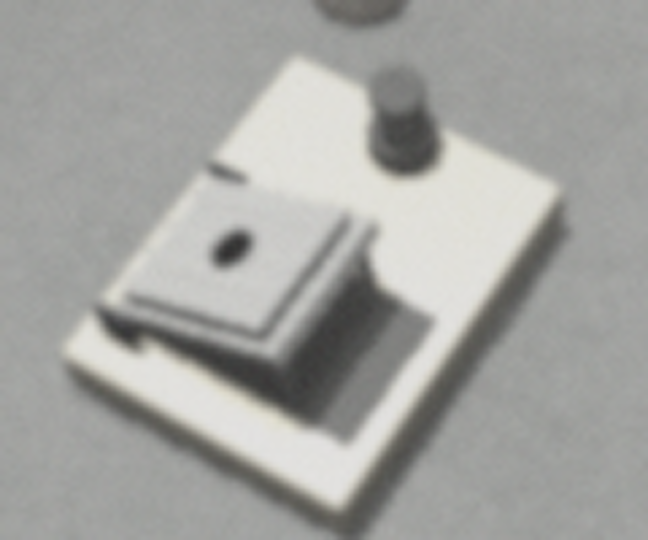

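View pics/top_r.png

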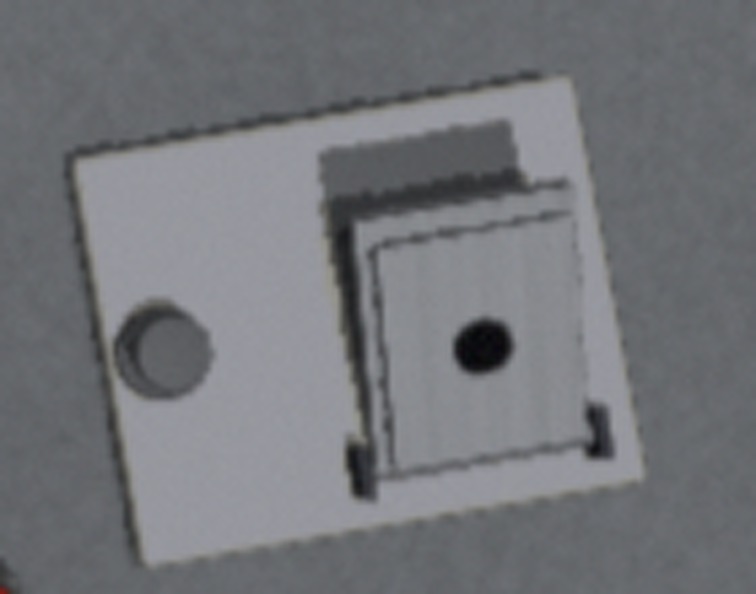

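View pics/top_t.png

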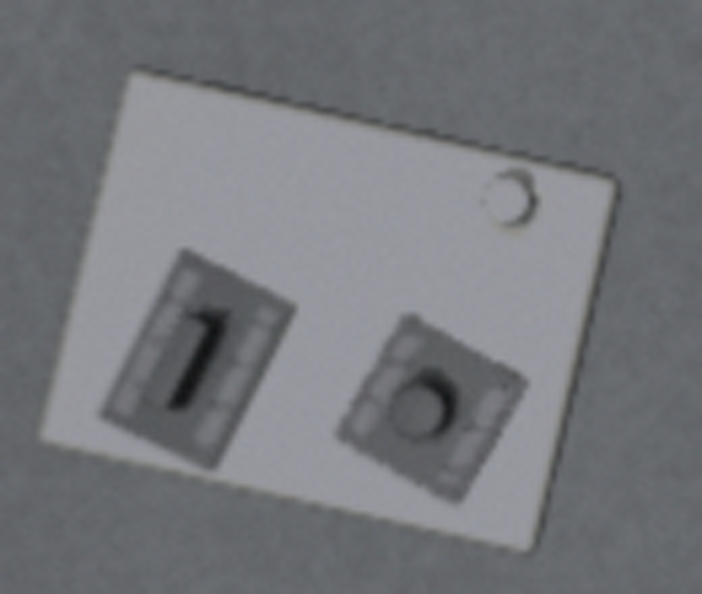

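View pics/scene_t.png

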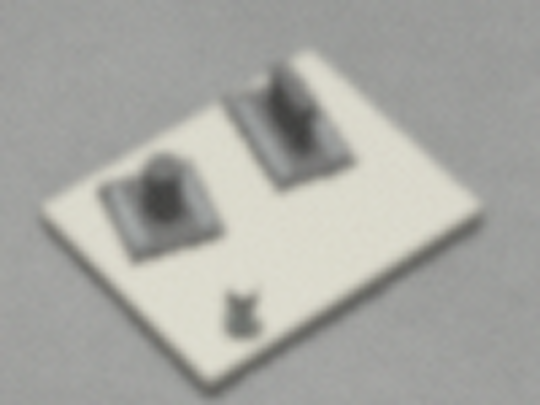

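```bash
cat > fit.py <<'E'
from h import *
from scipy.optimize import least_squares
f=lambda o,l:np.array([[o[0]+(u+.5)/5.4-.5,o[1]+(v+.5)/5.4-.5] for u,v in l])
TR,SR,TT,ST=(335,200),(205,225),(170,200),(300,160)
# reader top corners order BR,BL,FL,FR ; bed same ; window
rt=f(TR,[(575,78),(72,157),(145,567),(643,480)]); rs=f(SR,[(345,508),(560,190),(297,58),(65,352)])
bt=f(TR,[(574,212),(375,248),(390,478),(590,443),(484,347)]); bs=f(SR,[(265,335),(348,213),(208,180),(125,297),(233,248)])
pt=f(TR,[(175,353)]); ps=f(SR,[(398,92)])
ct=f(TT,[(180,248),(298,305),(215,468),(100,415)]); cs=f(ST,[(355,160),(285,188),(225,93)])
def Rz(a): return R.from_euler('z',a).as_matrix()
box=lambda hx,hy:np.array([[hx,-hy,0],[hx,hy,0],[-hx,hy,0],[-hx,-hy,0]])
def model(p):
    x,y,yaw,fx,fz,sl=p[:6]
    M=Rz(yaw); o=np.array([x,y,0])
    rd=o+(box(.085,.105)+[0,0,.04])@M.T
    F=M@R.from_euler('y',-sl).as_matrix(); fo=o+M@np.array([fx,-.035,fz])
    bd=fo+np.vstack([box(.048,.038),[0,0,0]])@F.T
    pl=o+M@np.array([p[6],.083,.095])
    return rd,bd,pl,fo,F
def res(p):
    rd,bd,pl,_,_=model(p); d=p[7:13]; e=[]
    for c,a,b,q,dd in(("top",rt,bt,pt,d[:3]),("scene",rs,bs,ps,d[3:])):
        e+=[(proj(c,rd+dd)-a).ravel(),(proj(c,bd+dd)-b).ravel(),(proj(c,pl+dd)-q).ravel()]
    return np.hstack(e+[d/.002])
if __name__=="__main__":
    r=least_squares(res,[.49,-.16,.17,0,.08,.4,0]+[0]*6,loss='soft_l1',x_scale=[.01]*2+[.1]+[.01]*2+[.1,.01]+[.002]*6)
    p=r.x; np.save('p.npy',p); print(np.round(p,4),np.round(np.degrees(p[[2,5]]),2)); print(np.round(r.fun[:-6].reshape(-1,2),2).tolist())
    rd,bd,pl,fo,F=model(p); print('face',fo.round(4),'pl',pl.round(4)); print('bed z',bd.round(4))
    d=p[7:13]
    def cres(q):
        C=np.array([q[0],q[1],.024])+box(.038,.026)@Rz(q[2]).T
        et=proj("top",C+d[:3])-ct[[1,0,3,2]]
        es=proj("scene",C+d[3:])[[0,3,2]] # placeholder
        return et.ravel()
    for y0 in(-.4,):
        r=least_squares(cres,[.49,.25,y0]); print(r.x.round(4),np.degrees(r.x[2]).round(1),r.fun.round(2))
    q=r.x
    C=np.array([q[0],q[1],.024])+box(.038,.026)@Rz(q[2]).T
    print((proj("scene",C+d[3:])-ST)*5.4)
    print('fin top in top crop',(proj("top",np.array([q[0],q[1],.062])+box(.019,.006)@Rz(q[2]).T)-TT)*5.4)
E
python3 fit.py
```

```text
[ 5.187e-01 -1.836e-01  1.956e-01 -1.800e-02  9.410e-02  4.123e-01
 -2.000e-04 -5.000e-04 -3.000e-04 -2.000e-04  5.000e-04  3.000e-04
 -8.000e-04] [11.21 23.62]
[[-0.1, -1.28], [-0.21, -0.05], [-0.35, 0.46], [1.56, 0.24], [-0.41, 0.65], [0.03, 0.21], [1.31, -0.7], [-0.55, -0.3], [-0.19, -0.01], [-0.09, 0.02], [-0.35, 1.1], [1.43, -0.37], [-0.09, -0.87], [-1.19, 0.4], [-1.0, 0.03], [0.42, 0.03], [0.73, -0.55], [-0.62, -0.97], [0.32, 0.9], [0.06, -0.12]]
face [ 0.5079 -0.2214  0.0941] pl [ 0.5024 -0.1022  0.095 ]
bed z [[ 0.5584 -0.2501  0.1134]
 [ 0.5437 -0.1756  0.1134]
 [ 0.4574 -0.1927  0.0749]
 [ 0.4721 -0.2672  0.0749]
 [ 0.5079 -0.2214  0.0941]]
[ 0.4913  0.2468 -0.4171] -23.9 [-0.28 -0.5   0.46  0.02 -0.04  0.1  -0.13  0.37]
[[279.08485777 188.41876894]
 [357.139659   160.12590597]
 [297.50193453  73.49298883]
 [221.01285677 100.16273635]]
fin top in top crop [[207.74869486 318.4767922 ]
 [180.40644537 305.48544474]
 [137.50642654 392.46742969]
 [164.91723441 405.49669543]]
```

```bash
cat > fit2.py <<'E'
from fit import *
from scipy.ndimage import map_coordinates
import os,pickle
if not os.path.exists('avg.pkl'):
    av={c:np.mean([env.read_camera(c).astype(float).mean(2) for _ in range(4)],0) for c in("top","scene")}
    pickle.dump(av,open('avg.pkl','wb'))
av=pickle.load(open('avg.pkl','rb'))
def edge(c,P0,P1,inside,sign,rng=2.2,n=40):
    """find edge pts near projected seg; returns px points and normals. sign=+1 inside brighter"""
    t=np.linspace(.06,.94,n)[:,None]; S=P0+(P1-P0)*t; px=proj(c,S)
    a,b=px[0],px[-1]; tg=(b-a)/np.linalg.norm(b-a); nn=np.array([-tg[1],tg[0]])
    if (proj(c,inside)[0]-a)@nn>0: nn=-nn
    s=np.arange(-rng-.5,rng+.51,.1)
    g=np.array([map_coordinates(av[c],[(q[1]+nn[1]*s),(q[0]+nn[0]*s)],order=3) for q in px])
    # smooth along edge
    g=cv2.blur(g,(1,7))
    d=-(g[:,10:]-g[:,:-10])*sign; sc=s[5:-5]
    i=d.argmax(1); v=d.max(1)
    ok=(v>6)&(i>0)&(i<d.shape[1]-1)
    return S,nn,px,sc[i],ok
def run(p,it=6):
    for k in range(it):
        rd,bd,pl,_,_=model(p); D=p[7:13]; obs=[]
        for c,dd in(("top",D[:3]),("scene",D[3:])):
            for nm,q in(("r",rd),("b",bd[:4])):
                for j in range(4):
                    S,nn,px,off,ok=edge(c,q[j]+dd,q[(j+1)%4]+dd,q[:4].mean(0)+dd,1)
                    obs.append((c,nm,j,nn,px+nn*off[:,None],ok))
        def rr(p):
            rd,bd,pl,_,_=model(p); d=p[7:13]; e=[]
            t=np.linspace(.06,.94,40)[:,None]
            for c,nm,j,nn,o,ok in obs:
                q=rd if nm=="r" else bd; dd=d[:3] if c=="top" else d[3:]
                S=q[j]+(q[(j+1)%4]-q[j])*t+dd
                e.append((((proj(c,S)-o)@nn)*ok)/.5/3)
            for c,w,q,dd in(("top",bt[4],pt,d[:3]),("scene",bs[4],ps,d[3:])):
                e.append((proj(c,bd[4]+dd)[0]-w)/.5); e.append((proj(c,pl+dd)-q)[0]/.5)
            e.append(d/.002); return np.hstack(e)
        r=least_squares(rr,p,loss='soft_l1',x_scale=[.01]*2+[.1]+[.01]*2+[.1,.01]+[.002]*6); p=r.x
    for m,(c,nm,j,nn,o,ok) in enumerate(obs):
        e=r.fun[m*40:(m+1)*40]*1.5
        print(c,nm,j,ok.sum(),'med %.2f std %.2f'%((np.median(e[ok]),e[ok].std()) if ok.any() else (9,9)))
    print('win/pl',r.fun[-22+8:-6].round(2)) 
    cov=np.linalg.inv(r.jac.T@r.jac); print('sd',np.sqrt(np.diag(cov)).round(4)[:7])
    return p
if __name__=="__main__":
    p=run(np.load('p.npy')); np.save('p2.npy',p)
    print(p.round(4),np.degrees(p[[2,5]]).round(2))
    rd,bd,pl,fo,F=model(p); print('face',fo.round(4),'pl',pl.round(4))
    for c,o,s,nme in(("scene",SR,(120,100),"scene_f"),("top",TR,(140,110),"top_f")):
        im=cv2.resize(av[c][o[1]:o[1]+s[1],o[0]:o[0]+s[0]].astype(np.uint8),None,fx=5.4,fy=5.4,interpolation=cv2.INTER_CUBIC); im=cv2.cvtColor(im,cv2.COLOR_GRAY2BGR)
        dd=p[7:10] if c=="top" else p[10:13]
        for q,col in((rd,(0,0,255)),(bd[:4],(0,255,0))):
            u=(proj(c,q+dd)-o+.5)*5.4-.5; cv2.polylines(im,[u.round().astype(int)],True,col,1)
        cv2.imwrite(f"pics/{nme}.png",im)
E
python3 fit2.py
```

```text
Traceback (most recent call last):
  File "fit2.py", line 47, in <module>
    p=run(np.load('p.npy')); np.save('p2.npy',p)
  File "fit2.py", line 39, in run
    r=least_squares(rr,p,loss='soft_l1',x_scale=[.01]*2+[.1]+[.01]*2+[.1,.01]+[.002]*6); p=r.x
  File "fit2.py", line 37, in rr
    e.append((proj(c,bd[4]+dd)[0]-w)/.5); e.append((proj(c,pl+dd)-q)[0]/.5)
                                                    ~~~~^^^^^^^^^
  File "h.py", line 10, in proj
    K,d,p,Rw=cal(c); P=np.atleast_2d(np.asarray(P,float))
             ~~~^^^
  File "h.py", line 5, in cal
    k=env.get_calibration(c)
ValueError: time passes only in moves, steps and waits
```

```bash
sleep 0.1
python3 - <<'E'
from cell import env
import pickle
pickle.dump({c:env.get_calibration(c) for c in("scene","top")},open('cal.pkl','wb'))
E
sed -i 's/k=env.get_calibration(c)/k=CAL[c]/; s/^from cell import env/from cell import env\nimport pickle\nCAL=pickle.load(open("cal.pkl","rb"))/' h.py; python3 fit2.py
```

```text
top r 0 40 med 0.20 std 0.05
top r 1 40 med -0.10 std 0.05
top r 2 40 med 0.10 std 0.05
top r 3 40 med -0.00 std 0.05
top b 0 40 med 0.40 std 0.03
top b 1 40 med 0.20 std 0.17
top b 2 40 med 0.70 std 0.03
top b 3 20 med 0.10 std 0.28
scene r 0 40 med 0.10 std 0.05
scene r 1 29 med 0.10 std 0.08
scene r 2 40 med 0.20 std 0.12
scene r 3 40 med 0.30 std 0.06
scene b 0 40 med -0.25 std 0.06
scene b 1 13 med 0.80 std 0.06
scene b 2 40 med -0.70 std 0.06
scene b 3 40 med -0.05 std 0.19
win/pl [-0.65 -0.44 -0.2  -0.6  -1.2  -0.29 -0.95 -0.31]
sd [0.0015 0.0015 0.0039 0.0005 0.0012 0.011  0.0012]
[ 5.183e-01 -1.848e-01  1.964e-01 -1.790e-02  9.930e-02  3.900e-01
  3.000e-04  4.000e-04 -3.000e-04 -1.230e-02 -4.000e-04  3.000e-04
 -3.000e-04] [11.26 22.35]
face [ 0.5076 -0.2226  0.0993] pl [ 0.5023 -0.1034  0.095 ]
```

```bash
sed 's#d/.002#d/.0002#; s#p2.npy#p3.npy#; s#_f"#_g"#g' fit2.py > fit3.py; python3 fit3.py
```

```text
top r 0 40 med 0.50 std 0.03
top r 1 40 med 0.30 std 0.04
top r 2 40 med 0.60 std 0.05
top r 3 40 med 0.80 std 0.05
top b 0 40 med 0.20 std 0.05
top b 1 40 med 0.20 std 0.11
top b 2 40 med 0.10 std 0.05
top b 3 19 med 0.70 std 0.45
scene r 0 40 med 0.20 std 0.04
scene r 1 30 med 0.40 std 0.09
scene r 2 40 med 0.05 std 0.12
scene r 3 40 med -0.10 std 0.04
scene b 0 40 med -0.20 std 0.07
scene b 1 11 med 0.20 std 0.10
scene b 2 0 med 9.00 std 9.00
scene b 3 40 med 0.20 std 0.06
win/pl [-0.5  -0.66 -0.69 -0.27  0.22  0.64 -0.26 -0.74]
sd [0.0003 0.0003 0.0041 0.0005 0.001  0.0116 0.001 ]
[ 5.182e-01 -1.834e-01  1.957e-01 -1.720e-02  9.620e-02  4.473e-01
  2.000e-04 -0.000e+00  1.000e-04 -1.000e-04  0.000e+00 -1.000e-04
 -0.000e+00] [11.21 25.63]
face [ 0.5081 -0.2211  0.0962] pl [ 0.5023 -0.102   0.095 ]
```

View pics/top_g.png

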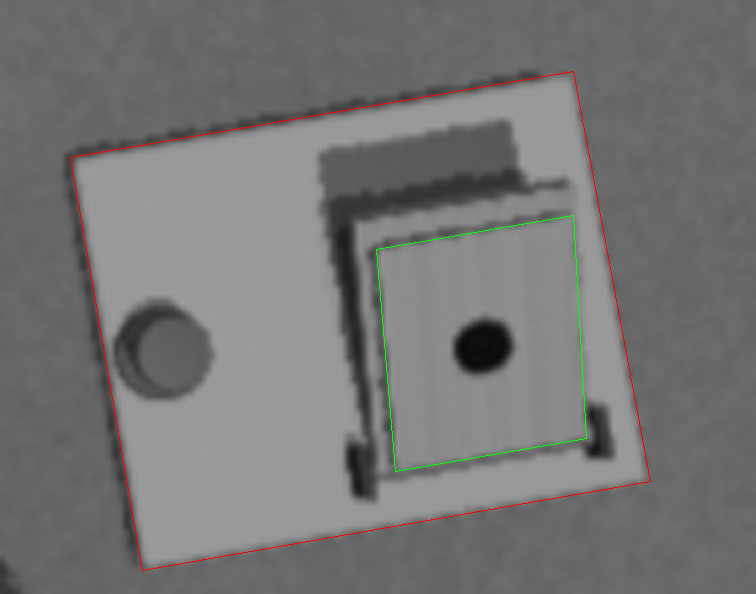

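View pics/scene_g.png

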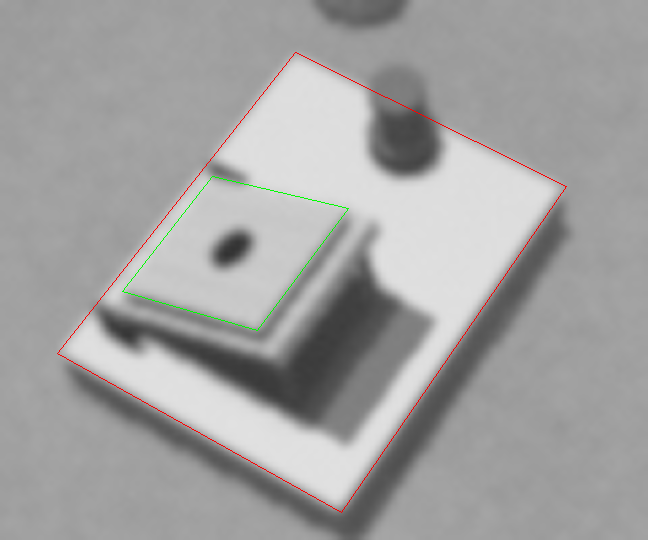

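```bash
cat > fit4.py <<'E'
import fit2
from fit2 import *
# window centroids (dark)
def wc(c,x0,y0,x1,y1):
    im=av[c][y0:y1,x0:x1]; w=np.clip(np.median(im)*.75-im,0,None); yy,xx=np.mgrid[y0:y1,x0:x1]
    return np.array([(w*xx).sum(),(w*yy).sum()])/w.sum()
wt=wc("top",417,256,433,272); ws=wc("scene",241,264,256,279); print('win',wt,ws,bt[4],bs[4])
plt_=f(TR,[(572,183),(353,222)]); pls=f(SR,[(275,358),(377,228),(100,308)])
T=np.linspace(.06,.94,40)[:,None]
def model2(p):
    x,y,yaw,fx,fz,sl,px_=p[:7]; sr,sb,h,cx=p[13:17]
    M=Rz(yaw); o=np.array([x,y,0])
    rd=o+(box(.085-sr,.105-sr)+[0,0,.04])@M.T
    F=M@R.from_euler('y',-sl).as_matrix(); fo=o+M@np.array([fx,-.035,fz])
    bd=fo+box(.048-sb,.038-sb)@F.T
    sp=fo+(box(.055-sb,.043-sb)+[cx,0,-h])@F.T
    pl=o+M@np.array([px_,.083,.095])
    return dict(r=rd,b=bd,s=sp,w=fo[None],p=pl[None])
use=[("top","r",j) for j in range(4)]+[("scene","r",j) for j in (0,2,3)]+[("top","b",j) for j in(0,1)]+[("scene","b",j) for j in(0,3,1)]+[("top","s",0),("scene","s",0),("scene","s",3)]
p=np.hstack([np.load('p.npy'),[.001,.0003,.012,0]]); 
def corners(p):
    m=model2(p);d=p[7:13];e=[]
    for c,dd in(("top",d[:3]),("scene",d[3:])):
        a,b,s,w,q=(rt,bt,plt_,wt,pt) if c=="top" else (rs,bs,pls,ws,ps)
        e+=[(proj(c,m['w']+dd)[0]-w)/.3,(proj(c,m['p']+dd)-q)[0]/.6]
        si=[0,1] if c=="top" else [0,1,3]
        e+=[(proj(c,m['b']+dd)-b[:4]).ravel()/1., (proj(c,m['s'][si]+dd)-s).ravel()/1.]
    e+=[d/.0015,(p[13:15]-[.0008,.0003])/.0006,[p[16]/.003]]
    return np.hstack(e)
XS=[.01]*2+[.1]+[.01]*2+[.1,.01]+[.002]*6+[.001,.001,.01,.005]
p=least_squares(corners,p,x_scale=XS).x; print('corners only',np.degrees(p[5]).round(2),p.round(4))
for k in range(8):
    m=model2(p);D=p[7:13];obs=[]
    for c,nm,j in use:
        dd=D[:3] if c=="top" else D[3:]; q=m[nm]
        S,nn,px,off,ok=edge(c,q[j]+dd,q[(j+1)%4]+dd,q.mean(0)+dd,1,1.6)
        obs.append((c,nm,j,nn,px+nn*off[:,None],ok))
    def rr(p):
        m=model2(p);d=p[7:13];e=[]
        for c,nm,j,nn,o,ok in obs:
            q=m[nm];dd=d[:3] if c=="top" else d[3:]
            e.append(((proj(c,q[j]+(q[(j+1)%4]-q[j])*T+dd)-o)@nn)*ok/.4/4)
        return np.hstack(e+[corners(p)])
    r=least_squares(rr,p,loss='soft_l1',x_scale=XS); p=r.x
for i,(c,nm,j,nn,o,ok) in enumerate(obs):
    e=r.fun[i*40:i*40+40]*1.6; print(c,nm,j,ok.sum(),'%.2f %.2f'%(np.median(e[ok]),e[ok].std()) if ok.any() else '')
print('sd',np.sqrt(np.diag(np.linalg.inv(r.jac.T@r.jac))).round(4)[:7])
print(p.round(4),'slope',np.degrees(p[5]).round(2),'yaw',np.degrees(p[2]).round(2)); np.save('p4.npy',p)
m=model2(p); print('face',m['w'].round(4),'pl',m['p'].round(4))
for c,o,s,nme in(("scene",SR,(120,100),"scene_k"),("top",TR,(140,110),"top_k")):
    im=cv2.resize(av[c][o[1]:o[1]+s[1],o[0]:o[0]+s[0]].astype(np.uint8),None,fx=5.4,fy=5.4,interpolation=cv2.INTER_CUBIC); im=cv2.cvtColor(im,cv2.COLOR_GRAY2BGR)
    dd=p[7:10] if c=="top" else p[10:13]
    for n,col in(("r",(0,0,255)),("b",(0,255,0)),("s",(255,128,0))):
        u=(proj(c,m[n]+dd)-o+.5)*5.4-.5; cv2.polylines(im,[u.round().astype(int)],True,col,1)
    cv2.imwrite(f"pics/{nme}.png",im)
E
python3 fit4.py; python3 -c "
import cv2,numpy as np
a=cv2.imread('pics/scene_k.png')[:,60:460];b=cv2.imread('pics/top_k.png')[:540,300:700]
cv2.imwrite('pics/k.png',np.hstack([a,b]))"
```

```text
win [423.93651803 263.77364504] [247.51182669 270.64239573] [424.22222222 263.85185185] [247.74074074 270.51851852]
corners only 22.2 [-2.214e-01 -3.322e-01  1.982e-01  7.366e-01  9.590e-02  3.874e-01
  7.549e-01 -1.000e-04  3.000e-04 -1.000e-04  1.000e-04 -3.000e-04
 -1.000e-04  8.000e-04 -1.000e-04  1.120e-02 -3.000e-04]
top r 0 0 
top r 1 0 
top r 2 0 
top r 3 0 
scene r 0 0 
scene r 2 18 0.00 0.92
scene r 3 0 
top b 0 40 0.10 0.03
top b 1 40 0.10 0.12
scene b 0 40 -0.10 0.04
scene b 3 40 0.20 0.09
scene b 1 12 0.25 0.09
top s 0 40 -0.10 0.09
scene s 0 40 0.20 0.15
scene s 3 40 -0.20 0.13
sd [0.0031 0.006  0.0081 0.0029 0.0024 0.0164 0.0031]
[-2.218e-01 -3.299e-01  1.950e-01  7.366e-01  9.640e-02  4.208e-01
  7.545e-01 -1.000e-04  3.000e-04 -0.000e+00  1.000e-04 -3.000e-04
 -2.000e-04  8.000e-04  1.000e-04  1.340e-02 -4.000e-04] slope 24.11 yaw 11.17
face [[ 0.5076 -0.2215  0.0964]] pl [[ 0.5024 -0.1023  0.095 ]]
```

View pics/k.png

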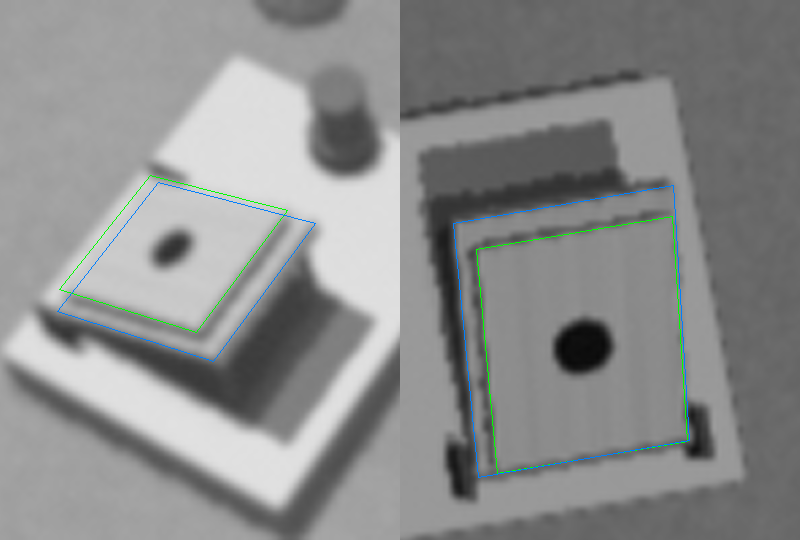

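The overlays agree: slope about 24°, slope yaw 11.2°, face centre (0.508, -0.2215, 0.096), plunger (0.502, -0.102, 0.095), carrier (0.491, 0.247) at yaw -23.9°. Next I plan the move to the plunger.

```bash
cat > go.py <<'E'
from h import *
def plan(pos,rot=None,ref=None):
    s=env.get_state(); p=np.array(s['position']);q=R.from_quat(s['eef_rot']) 
    d=q.inv().apply(np.array(pos)-p)/.25
    print('t',round(s['clock'],2),'at',p.round(4),'w',round(s['width'],4),'F',np.round(s['contact_force'],2),'M',np.round(s['moment'],2))
    M=q.as_matrix(); print('toolx',M[:,0].round(3),'tooly',M[:,1].round(3),'toolz',M[:,2].round(3))
    print('shift units total',d.round(4),'rows>=',np.ceil(np.abs(np.linalg.norm(d)*.25/.05)))
    if rot is not None:
        w=(q.inv()*rot).as_rotvec()/(np.pi/4); print('turn units',w.round(4),'rows>=',np.ceil(np.linalg.norm(w)*45/8.59))
E
python3 -c "
from go import *
plan([.5024,-.1023,.15])"
```

```text
t 1.9 at [0.2684 0.5644 0.2533] w 0.0855 F [-0.12  0.13  0.05] M [ 0.03 -0.01  0.02]
toolx [-0.903  0.429  0.   ] tooly [0.429 0.903 0.   ] toolz [-0.  0. -1.]
shift units total [-1.9907 -2.0066  0.4133] rows>= 15.0
```

Call:
send_rows(deltas=[{"x": -0.1244,"y": -0.1254},{"x": -0.1244,"y": -0.1254},{"x": -0.1244,"y": -0.1254},{"x": -0.1244,"y": -0.1254},{"x": -0.1244,"y": -0.1254},{"x": -0.1244,"y": -0.1254},{"x": -0.1244,"y": -0.1254},{"x": -0.1244,"y": -0.1254}], grip=1)

```text
invalid input at $.deltas[0]: expected keys x, y, z, ax, ay, az
```

Call:
send_rows(deltas=[{"x": -0.1244,"y": -0.1254},{"x": -0.1244,"y": -0.1254},{"x": -0.1244,"y": -0.1254},{"x": -0.1244,"y": -0.1254},{"x": -0.1244,"y": -0.1254},{"x": -0.1244,"y": -0.1254},{"x": -0.1244,"y": -0.1254},{"x": -0.1244,"y": -0.1254},{"z": 0.1},{"z": 0.1}])

```text
invalid input at $.deltas[0]: expected keys x, y, z, ax, ay, az
```

```bash
python3 -c "
from go import *
plan([.5024,-.1023,.15])"
```

```text
t 1.9 at [0.2684 0.5644 0.2533] w 0.0855 F [-0.12  0.13  0.05] M [ 0.03 -0.01  0.02]
toolx [-0.903  0.429  0.   ] tooly [0.429 0.903 0.   ] toolz [-0.  0. -1.]
shift units total [-1.9907 -2.0066  0.4133] rows>= 15.0
```

All six keys are needed in every row.

Call:
send_rows(deltas=[{"x": -0.1244,"y": -0.1254,"z": 0,"ax": 0,"ay": 0,"az": 0},{"x": -0.1244,"y": -0.1254,"z": 0,"ax": 0,"ay": 0,"az": 0},{"x": -0.1244,"y": -0.1254,"z": 0,"ax": 0,"ay": 0,"az": 0},{"x": -0.1244,"y": -0.1254,"z": 0,"ax": 0,"ay": 0,"az": 0},{"x": -0.1244,"y": -0.1254,"z": 0,"ax": 0,"ay": 0,"az": 0},{"x": -0.1244,"y": -0.1254,"z": 0,"ax": 0,"ay": 0,"az": 0},{"x": -0.1244,"y": -0.1254,"z": 0,"ax": 0,"ay": 0,"az": 0},{"x": -0.1244,"y": -0.1254,"z": 0,"ax": 0,"ay": 0,"az": 0}], grip=1)

```text
clock: 2.7
position: [0.3857, 0.2295, 0.2536]
eef_rot: [0.22, 0.976, 0.0, 0.0]
contact_force: [1.2, -0.2, -0.3]
width: -0.0
```

Call:
send_rows(deltas=[{"x": -0.1244,"y": -0.1254,"z": 0,"ax": 0,"ay": 0,"az": 0},{"x": -0.1244,"y": -0.1254,"z": 0,"ax": 0,"ay": 0,"az": 0},{"x": -0.1244,"y": -0.1254,"z": 0,"ax": 0,"ay": 0,"az": 0},{"x": -0.1244,"y": -0.1254,"z": 0,"ax": 0,"ay": 0,"az": 0},{"x": -0.1244,"y": -0.1254,"z": 0,"ax": 0,"ay": 0,"az": 0},{"x": -0.1244,"y": -0.1254,"z": 0,"ax": 0,"ay": 0,"az": 0},{"x": -0.1244,"y": -0.1254,"z": 0,"ax": 0,"ay": 0,"az": 0},{"x": -0.1244,"y": -0.1254,"z": 0,"ax": 0,"ay": 0,"az": 0},{"x": 0,"y": 0,"z": 0.1,"ax": 0,"ay": 0,"az": 0},{"x": 0,"y": 0,"z": 0.1,"ax": 0,"ay": 0,"az": 0}])

```text
clock: 3.7
position: [0.5038, -0.1043, 0.2037]
eef_rot: [0.221, 0.975, -0.0, 0.002]
contact_force: [-0.1, 0.2, -1.0]
width: -0.0002
```

```bash
python3 -c "
from go import *
plan([.5024,-.1023,.15])"
```

```text
t 3.7 at [ 0.5038 -0.1043  0.2037] w -0.0002 F [-0.13  0.24 -1.01] M [ 0.    0.06 -0.02]
toolx [-0.902  0.432 -0.003] tooly [0.432 0.902 0.   ] toolz [ 0.003 -0.001 -1.   ]
shift units total [0.0093 0.0046 0.2149] rows>= 2.0
```

Call:
send_rows(deltas=[{"x": 0.006,"y": 0.004,"z": 0.1,"ax": 0,"ay": 0,"az": 0},{"x": 0,"y": 0,"z": 0.1,"ax": 0,"ay": 0,"az": 0},{"x": 0,"y": 0,"z": 0.08,"ax": 0,"ay": 0,"az": 0},{"x": 0,"y": 0,"z": 0.04,"ax": 0,"ay": 0,"az": 0},{"x": 0,"y": 0,"z": 0,"ax": 0,"ay": 0,"az": 0}])

```text
clock: 4.2
position: [0.5003, -0.1003, 0.122]
eef_rot: [0.22, 0.975, 0.0, -0.002]
contact_force: [0.3, 1.4, -0.6]
width: 0.0004
```

```bash
python3 -c "
from go import *
im=env.read_camera('scene'); cv2.imwrite('pics/s1.png',cv2.resize(im[185:325,185:345,::-1],None,fx=4,fy=4,interpolation=cv2.INTER_CUBIC))
plan([.5024,-.1023,.1])"
```

```text
t 4.25 at [ 0.5013 -0.1006  0.1232] w -0.0002 F [ 0.39 -0.1  -0.12] M [-0.02 -0.02 -0.01]
toolx [-0.903  0.429  0.001] tooly [ 0.429  0.903 -0.   ] toolz [-0.001  0.    -1.   ]
shift units total [-0.007  -0.0041  0.0928] rows>= 1.0
```

View pics/s1.png

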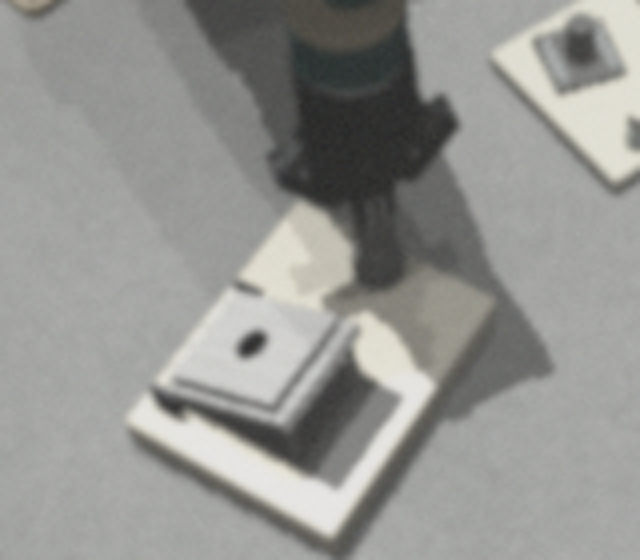

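The fingers stand over the plunger cap (crop ~(378,270)) and clear of the stage. I push down.

Call:
send_rows(deltas=[{"x": -0.005,"y": -0.004,"z": 0.03,"ax": 0,"ay": 0,"az": 0},{"x": 0,"y": 0,"z": 0.03,"ax": 0,"ay": 0,"az": 0},{"x": 0,"y": 0,"z": 0.02,"ax": 0,"ay": 0,"az": 0},{"x": 0,"y": 0,"z": 0,"ax": 0,"ay": 0,"az": 0}])

```text
clock: 4.65
position: [0.5041, -0.1028, 0.1042]
eef_rot: [0.22, 0.975, -0.0, 0.002]
contact_force: [1.9, -0.2, 5.7]
width: 0.0001
```

```bash
python3 -c "
from go import *
plan([.5024,-.1023,.0985])"
```

```text
t 4.65 at [ 0.5041 -0.1028  0.1042] w 0.0001 F [ 1.87 -0.18  5.66] M [-0.14 -0.36 -0.06]
toolx [-0.903  0.429 -0.004] tooly [0.429 0.903 0.   ] toolz [ 0.004 -0.001 -1.   ]
shift units total [ 0.007  -0.001   0.0228] rows>= 1.0
```

Call:
send_rows(deltas=[{"x": 0,"y": 0,"z": 0.016,"ax": 0,"ay": 0,"az": 0},{"x": 0,"y": 0,"z": 0.01,"ax": 0,"ay": 0,"az": 0},{"x": 0,"y": 0,"z": 0,"ax": 0,"ay": 0,"az": 0}])

```text
clock: 4.95
position: [0.5041, -0.1028, 0.099]
eef_rot: [0.22, 0.975, -0.0, 0.002]
contact_force: [-0.6, -0.5, 11.5]
width: 0.0
```

Call:
send_rows(deltas=[{"x": 0,"y": 0,"z": 0.008,"ax": 0,"ay": 0,"az": 0},{"x": 0,"y": 0,"z": 0,"ax": 0,"ay": 0,"az": 0},{"x": 0,"y": 0,"z": 0,"ax": 0,"ay": 0,"az": 0}])

```text
clock: 5.25
position: [0.5042, -0.1028, 0.0988]
eef_rot: [0.22, 0.975, -0.0, 0.002]
contact_force: [-3.4, 1.8, 23.2]
width: 0.0002
```

The plunger is at its stop: the force rose to 23 N with no further travel. Now I retract.

Call:
send_rows(deltas=[{"x": 0,"y": 0,"z": -0.06,"ax": 0,"ay": 0,"az": 0},{"x": 0,"y": 0,"z": -0.12,"ax": 0,"ay": 0,"az": 0},{"x": 0,"y": 0,"z": -0.14,"ax": 0,"ay": 0,"az": 0},{"x": 0,"y": 0,"z": -0.1,"ax": 0,"ay": 0,"az": 0},{"x": 0,"y": 0,"z": 0,"ax": 0,"ay": 0,"az": 0}])

```text
clock: 5.75
position: [0.5044, -0.1029, 0.2037]
eef_rot: [0.22, 0.975, -0.0, 0.003]
contact_force: [0.6, 0.2, 0.1]
width: -0.0001
```

```bash
python3 -c "
from go import *
im=env.read_camera('scene'); cv2.imwrite('pics/s2.png',cv2.resize(im[185:325,185:345,::-1],None,fx=4,fy=4,interpolation=cv2.INTER_CUBIC))
y=np.array([np.cos(np.radians(66.1)),np.sin(np.radians(66.1)),0]);z=np.array([0,0,-1.])
plan([.4913,.2468,.2],R.from_matrix(np.c_[np.cross(y,z),y,z]))"
```

```text
t 5.8 at [ 0.5031 -0.1024  0.2015] w -0.0002 F [-1.03  0.07 -0.  ] M [-0.05  0.03 -0.02]
toolx [-0.903  0.429 -0.003] tooly [0.429 0.903 0.   ] toolz [ 0.003 -0.001 -1.   ]
shift units total [0.6424 1.2413 0.0042] rows>= 7.0
turn units [ 0.0004  0.0043 -0.0338] rows>= 1.0
```

View pics/s2.png

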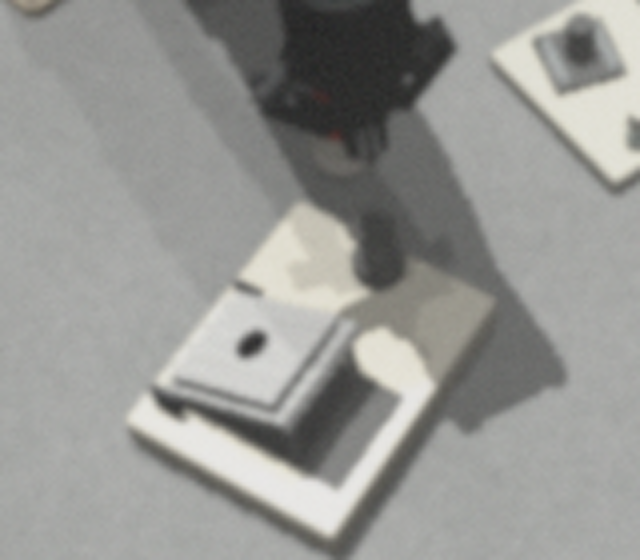

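The plunger is back up (crop ~(380,225)) and the stage is unchanged. Next I go to the carrier.

Call:
send_rows(deltas=[{"x": 0.08,"y": 0.155,"z": 0,"ax": 0,"ay": 0,"az": -0.0042},{"x": 0.08,"y": 0.155,"z": 0,"ax": 0,"ay": 0,"az": -0.0042},{"x": 0.08,"y": 0.155,"z": 0,"ax": 0,"ay": 0,"az": -0.0042},{"x": 0.08,"y": 0.155,"z": 0,"ax": 0,"ay": 0,"az": -0.0042},{"x": 0.08,"y": 0.155,"z": 0,"ax": 0,"ay": 0,"az": -0.0042},{"x": 0.08,"y": 0.155,"z": 0,"ax": 0,"ay": 0,"az": -0.0042},{"x": 0.08,"y": 0.155,"z": 0,"ax": 0,"ay": 0,"az": -0.0042},{"x": 0.08,"y": 0.155,"z": 0,"ax": 0,"ay": 0,"az": -0.0042},{"x": 0,"y": 0,"z": 0.15,"ax": 0,"ay": 0,"az": 0},{"x": 0,"y": 0,"z": 0.15,"ax": 0,"ay": 0,"az": 0}], grip=0)

```text
clock: 6.8
position: [0.4863, 0.248, 0.1234]
eef_rot: [0.206, 0.979, 0.0, 0.0]
contact_force: [0.4, 0.0, -0.2]
width: 0.0428
```

Call:
send_rows(deltas=[{"x": 0,"y": 0,"z": 0,"ax": 0,"ay": 0,"az": 0}])

```text
clock: 6.9
position: [0.4803, 0.2446, 0.1179]
eef_rot: [0.207, 0.978, -0.004, -0.006]
contact_force: [-1.1, -0.4, -1.2]
width: 0.0429
```

```bash
python3 -c "
from go import *
for c,(x,y) in dict(scene=(280,90),top=(150,190)).items():
  im=env.read_camera(c); cv2.imwrite(f'pics/{c}3.png',cv2.resize(im[y:y+140,x:x+150,::-1],None,fx=4,fy=4,interpolation=cv2.INTER_CUBIC))
y=np.array([np.cos(np.radians(66.1)),np.sin(np.radians(66.1)),0]);z=np.array([0,0,-1.])
plan([.4913,.2468,.05],R.from_matrix(np.c_[np.cross(y,z),y,z]))"; python3 -c "
import cv2,numpy as np
cv2.imwrite('pics/3.png',cv2.resize(np.hstack([cv2.imread('pics/scene3.png'),cv2.imread('pics/top3.png')]),(800,373)))"
```

```text
t 7.0 at [0.4849 0.2457 0.1232] w 0.0424 F [-0.22  0.3   1.31] M [-0.   -0.01 -0.05]
toolx [-0.914  0.405  0.004] tooly [ 0.405  0.914 -0.003] toolz [-0.005 -0.002 -1.   ]
shift units total [-0.0226  0.0155  0.2927] rows>= 2.0
turn units [-0.0044 -0.0045 -0.0004] rows>= 1.0
```

View pics/3.png

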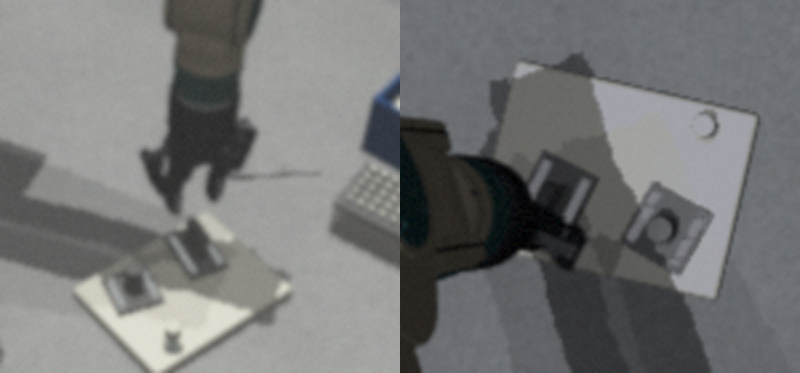

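Call:
send_rows(deltas=[{"x": 0,"y": 0,"z": 0.06,"ax": 0,"ay": 0,"az": 0},{"x": 0,"y": 0,"z": 0.04,"ax": 0,"ay": 0,"az": 0},{"x": 0,"y": 0,"z": 0,"ax": 0,"ay": 0,"az": 0},{"x": 0,"y": 0,"z": 0,"ax": 0,"ay": 0,"az": 0}])

```text
clock: 7.4
position: [0.4872, 0.2463, 0.1006]
eef_rot: [0.207, 0.978, 0.0, 0.0]
contact_force: [-0.1, 0.1, -0.8]
width: 0.0429
```

```bash
python3 -c "
from go import *
for c,(x,y) in dict(scene=(280,90),top=(150,190)).items():
  im=env.read_camera(c); cv2.imwrite(f'pics/{c}4.png',cv2.resize(im[y:y+140,x:x+150,::-1],None,fx=4,fy=4,interpolation=cv2.INTER_CUBIC))
y=np.array([np.cos(np.radians(66.1)),np.sin(np.radians(66.1)),0]);z=np.array([0,0,-1.])
plan([.4913,.2468,.05],R.from_matrix(np.c_[np.cross(y,z),y,z]))"; python3 -c "
import cv2,numpy as np
cv2.imwrite('pics/4.png',cv2.resize(np.hstack([cv2.imread('pics/scene4.png'),cv2.imread('pics/top4.png')]),(800,373)))"
```

```text
t 7.5 at [0.4875 0.2465 0.1009] w 0.0427 F [0.58 0.11 0.41] M [-0.04  0.05  0.  ]
toolx [-0.914  0.406 -0.001] tooly [0.406 0.914 0.001] toolz [ 0.002  0.001 -1.   ]
shift units total [-0.0132  0.0069  0.2035] rows>= 2.0
turn units [ 0.0015  0.0015 -0.0007] rows>= 1.0
```

View pics/4.png

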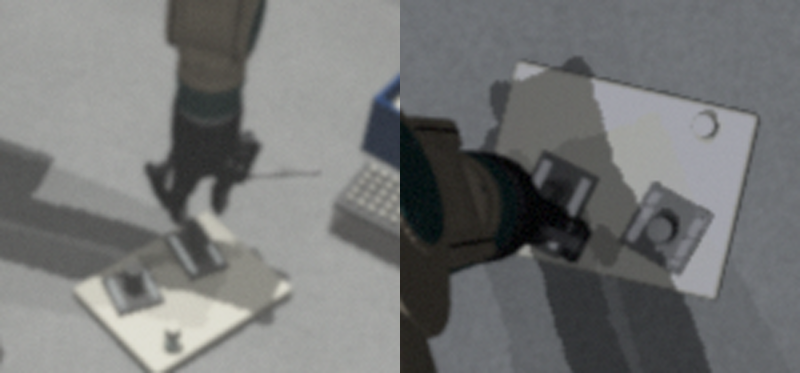

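```bash
python3 -c "
from h import *
p=np.array([.4875,.2465,.079]);y=np.array([.406,.914,0])
for k in(-.05,-.0215,.0215): print(k,(proj('top',p+k*y)-[150,190])[0]*2.667+[400,0],(proj('scene',p+k*y)-[280,90])[0]*2.667)
print((proj('top',[.4913,.2468,.062])-[150,190])*2.667+[400,0],(proj('scene',[.4913,.2468,.062])-[280,90])*2.667)
"
```

```text
-0.05 [590.80662465 234.38889537] [157.4326552  230.86966278]
-0.0215 [558.1400667  218.81803571] [179.35195456 223.28001085]
0.0215 [508.85327179 195.33834936] [211.94852492 212.01458742]
[[538.64202421 202.23642736]] [[197.47291205 228.93197402]]
```

Call:
send_rows(deltas=[{"x": -0.013,"y": 0.007,"z": 0.06,"ax": 0,"ay": 0,"az": 0},{"x": 0,"y": 0,"z": 0.06,"ax": 0,"ay": 0,"az": 0},{"x": 0,"y": 0,"z": 0.05,"ax": 0,"ay": 0,"az": 0},{"x": 0,"y": 0,"z": 0.03,"ax": 0,"ay": 0,"az": 0},{"x": 0,"y": 0,"z": 0,"ax": 0,"ay": 0,"az": 0}])

```text
clock: 8.0
position: [0.4892, 0.2462, 0.0481]
eef_rot: [0.207, 0.978, -0.001, -0.001]
contact_force: [-0.7, -0.7, 0.9]
width: 0.0427
```

```bash
python3 -c "
from go import *
plan([.4913,.2468,.05])"
```

```text
t 8.0 at [0.4892 0.2462 0.0481] w 0.0427 F [-0.71 -0.68  0.86] M [0.01 0.08 0.03]
toolx [-0.914  0.405  0.002] tooly [ 0.405  0.914 -0.002] toolz [-0.003 -0.001 -1.   ]
shift units total [-0.0069  0.0056 -0.0075] rows>= 1.0
```

Call:
send_rows(deltas=[{"x": -0.006,"y": 0.004,"z": -0.007,"ax": 0,"ay": 0,"az": 0},{"x": 0,"y": 0,"z": 0,"ax": 0,"ay": 0,"az": 0}])

```text
clock: 8.2
position: [0.4934, 0.2474, 0.0524]
eef_rot: [0.207, 0.978, 0.001, 0.001]
contact_force: [0.2, 0.2, -0.2]
width: 0.043
```

Call:
send_rows(deltas=[{"x": 0,"y": 0,"z": 0,"ax": 0,"ay": 0,"az": 0},{"x": 0,"y": 0,"z": 0,"ax": 0,"ay": 0,"az": 0},{"x": 0,"y": 0,"z": 0,"ax": 0,"ay": 0,"az": 0},{"x": 0,"y": 0,"z": 0,"ax": 0,"ay": 0,"az": 0},{"x": 0,"y": 0,"z": 0,"ax": 0,"ay": 0,"az": 0}], grip=1)

```text
clock: 8.7
position: [0.4928, 0.2472, 0.0522]
eef_rot: [0.207, 0.978, 0.0, 0.001]
contact_force: [0.2, 0.6, 5.7]
width: 0.0111
```

```bash
python3 -c "
from go import *
plan([.4913,.2468,.05])
for c,(x,y) in dict(scene=(280,90),top=(150,190)).items():
  im=env.read_camera(c); cv2.imwrite(f'pics/{c}5.png',cv2.resize(im[y:y+140,x:x+150,::-1],None,fx=4,fy=4,interpolation=cv2.INTER_CUBIC))
"; python3 -c "
import cv2,numpy as np
cv2.imwrite('pics/5.png',cv2.resize(np.hstack([cv2.imread('pics/scene5.png'),cv2.imread('pics/top5.png')]),(800,373)))"
```

```text
t 8.7 at [0.4928 0.2472 0.0522] w 0.0111 F [0.24 0.58 5.7 ] M [-0.06  0.12  0.03]
toolx [-0.914  0.405 -0.001] tooly [0.405 0.914 0.001] toolz [ 0.001  0.    -1.   ]
shift units total [ 0.0048 -0.0041  0.0089] rows>= 1.0
```

View pics/5.png

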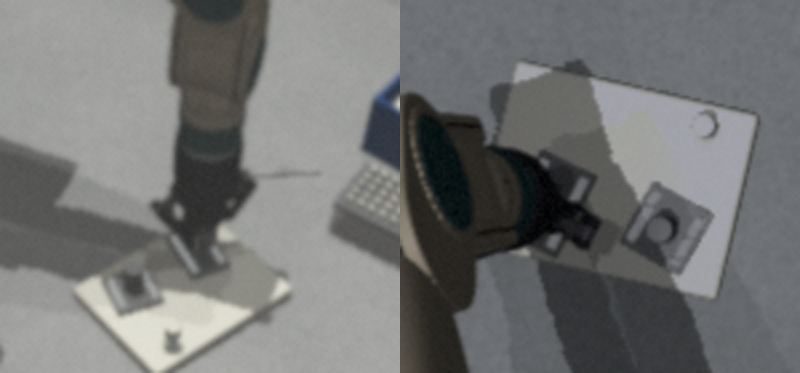

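Gripped (width 11.1 mm) and the knob carrier is untouched. I lift.

Call:
send_rows(deltas=[{"x": 0,"y": 0,"z": -0.04,"ax": 0,"ay": 0,"az": 0},{"x": 0,"y": 0,"z": -0.1,"ax": 0,"ay": 0,"az": 0},{"x": 0,"y": 0,"z": -0.15,"ax": 0,"ay": 0,"az": 0},{"x": 0,"y": 0,"z": -0.15,"ax": 0,"ay": 0,"az": 0},{"x": 0,"y": 0,"z": -0.1,"ax": 0,"ay": 0,"az": 0},{"x": 0,"y": 0,"z": 0,"ax": 0,"ay": 0,"az": 0},{"x": 0,"y": 0,"z": 0,"ax": 0,"ay": 0,"az": 0}])

```text
clock: 9.5
position: [0.492, 0.2469, 0.1867]
eef_rot: [0.207, 0.978, 0.0, 0.0]
contact_force: [-0.5, 0.7, -1.6]
width: 0.0108
```

```bash
cat >> go.py <<'E'
FO=np.array([.5076,-.2215,.0964]); SL=np.radians(24.0); YAW=np.radians(11.2)
F=R.from_euler('z',YAW)*R.from_euler('y',-SL)
def tool_rot(): # tool z=-n, tool x = -face x
    f=F.as_matrix(); return R.from_matrix(np.c_[-f[:,0],f[:,1],-f[:,2]])
def tcp_for(gap,offx=.0012,depth=.0342):
    # carrier underside centre in tool: (offx,0,depth)
    return FO+F.apply([0,0,gap])-tool_rot().apply([offx,0,depth])
E
python3 -c "
from go import *
print(tcp_for(.06),tcp_for(.0))
plan(tcp_for(.08),tool_rot())
print(np.round(env.get_state()['joint_pos'],3))
for c,(x,y) in dict(scene=(280,90),top=(150,190)).items():
  im=env.read_camera(c); cv2.imwrite(f'pics/{c}6.png',cv2.resize(im[y:y+140,x:x+150,::-1],None,fx=4,fy=4,interpolation=cv2.INTER_CUBIC))
"; python3 -c "
import cv2,numpy as np
cv2.imwrite('pics/6.png',cv2.resize(np.hstack([cv2.imread('pics/scene6.png'),cv2.imread('pics/top6.png')]),(800,373)))"
```

```text
[ 0.47109048 -0.22872908  0.18294407] [ 0.4950299  -0.22398895  0.12813134]
t 9.5 at [0.492  0.2469 0.1867] w 0.0108 F [-0.46  0.71 -1.59] M [-0.    0.04  0.04]
toolx [-0.914  0.405 -0.   ] tooly [0.405 0.914 0.   ] toolz [ 0.  0. -1.]
shift units total [-0.6684 -1.7918 -0.0581] rows>= 10.0
turn units [-0.1632 -0.5162 -0.7688] rows>= 5.0
[ 0.348  0.19  -0.282  1.099  0.     0.765]
```

View pics/6.png

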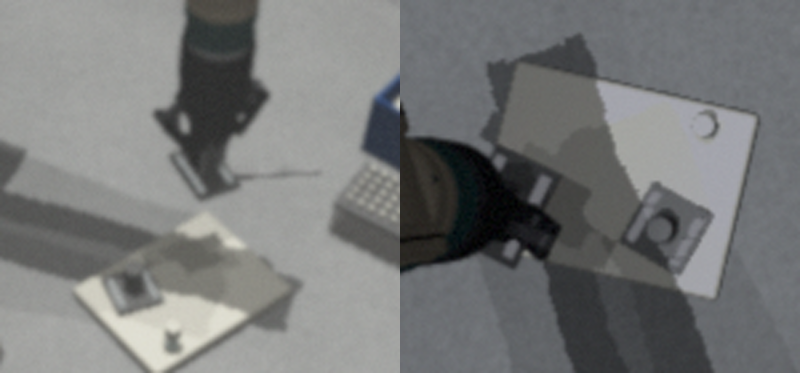

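Call:
send_rows(deltas=[{"x": -0.0557,"y": -0.1493,"z": -0.005,"ax": 0,"ay": 0,"az": 0},{"x": -0.0557,"y": -0.1493,"z": -0.005,"ax": 0,"ay": 0,"az": 0},{"x": -0.0557,"y": -0.1493,"z": -0.005,"ax": 0,"ay": 0,"az": 0},{"x": -0.0557,"y": -0.1493,"z": -0.005,"ax": 0,"ay": 0,"az": 0},{"x": -0.0557,"y": -0.1493,"z": -0.005,"ax": 0,"ay": 0,"az": 0},{"x": -0.0557,"y": -0.1493,"z": -0.005,"ax": 0,"ay": 0,"az": 0},{"x": -0.0557,"y": -0.1493,"z": -0.005,"ax": 0,"ay": 0,"az": 0},{"x": -0.0557,"y": -0.1493,"z": -0.005,"ax": 0,"ay": 0,"az": 0},{"x": -0.0557,"y": -0.1493,"z": -0.005,"ax": 0,"ay": 0,"az": 0},{"x": -0.0557,"y": -0.1493,"z": -0.005,"ax": 0,"ay": 0,"az": 0}])

```text
clock: 10.6
position: [0.4664, -0.1516, 0.1971]
eef_rot: [0.207, 0.978, 0.001, -0.002]
contact_force: [-0.1, 0.5, -0.7]
width: 0.0112
```

Call:
send_rows(deltas=[{"x": -0.0557,"y": -0.1493,"z": -0.005,"ax": 0,"ay": 0,"az": 0},{"x": -0.0557,"y": -0.1493,"z": -0.005,"ax": 0,"ay": 0,"az": 0},{"x": 0,"y": 0,"z": 0,"ax": -0.0272,"ay": -0.086,"az": -0.1281},{"x": 0,"y": 0,"z": 0,"ax": -0.0272,"ay": -0.086,"az": -0.1281},{"x": 0,"y": 0,"z": 0,"ax": -0.0272,"ay": -0.086,"az": -0.1281},{"x": 0,"y": 0,"z": 0,"ax": -0.0272,"ay": -0.086,"az": -0.1281},{"x": 0,"y": 0,"z": 0,"ax": -0.0272,"ay": -0.086,"az": -0.1281},{"x": 0,"y": 0,"z": 0,"ax": -0.0272,"ay": -0.086,"az": -0.1281},{"x": 0,"y": 0,"z": 0,"ax": 0,"ay": 0,"az": 0},{"x": 0,"y": 0,"z": 0,"ax": 0,"ay": 0,"az": 0}])

```text
clock: 11.6
position: [0.4623, -0.2297, 0.1999]
eef_rot: [-0.094, 0.974, 0.021, 0.205]
contact_force: [0.1, -0.1, -0.8]
width: 0.0111
```

```bash
cat > look.py <<'E'
import sys
from go import *
n=sys.argv[1]; out=[]
for c,(x,y) in dict(scene=(190,170),top=(330,180)).items():
  im=env.read_camera(c); cv2.imwrite(f'pics/raw_{c}{n}.png',im[:,:,::-1]); out.append(cv2.resize(im[y:y+150,x:x+150,::-1],(400,400),interpolation=cv2.INTER_CUBIC))
cv2.imwrite(f'pics/{n}.png',np.hstack(out))
E
python3 look.py 7; python3 -c "
from go import *
plan(tcp_for(.03),tool_rot())
print(np.round(env.get_state()['joint_pos'],3))"
```

```text
t 11.7 at [ 0.4635 -0.23    0.2011] w 0.0112 F [-0.15 -0.9  -1.32] M [-0.13  0.38 -0.02]
toolx [-0.897 -0.176 -0.405] tooly [-0.193  0.981  0.001] toolz [ 0.397  0.079 -0.914]
shift units total [ 0.001  -0.0009  0.1989] rows>= 1.0
turn units [ 0.0007 -0.0023 -0.0019] rows>= 1.0
[-0.762 -0.048 -0.568  0.802  0.338 -0.914]
```

View pics/7.png

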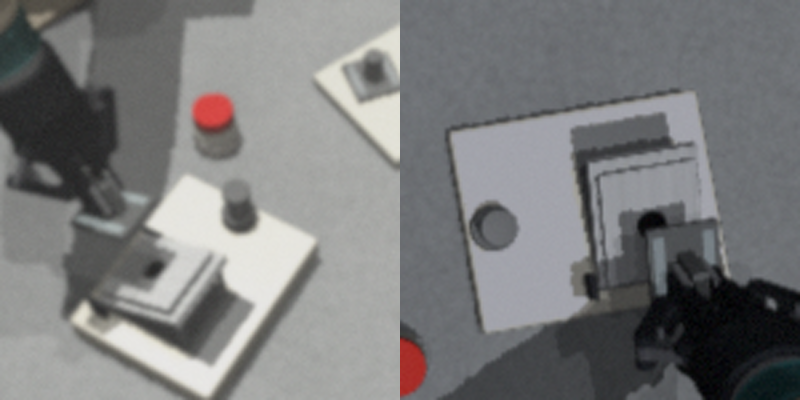

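Carrier is parallel to the stage and hovering down-slope of the window, as the pre-approach along the normal should look. I advance.

Call:
send_rows(deltas=[{"x": 0,"y": 0,"z": 0.06,"ax": 0,"ay": 0,"az": 0},{"x": 0,"y": 0,"z": 0.07,"ax": 0,"ay": 0,"az": 0},{"x": 0,"y": 0,"z": 0.07,"ax": 0,"ay": 0,"az": 0},{"x": 0,"y": 0,"z": 0.05,"ax": 0,"ay": 0,"az": 0},{"x": 0,"y": 0,"z": 0.02,"ax": 0,"ay": 0,"az": 0},{"x": 0,"y": 0,"z": 0,"ax": 0,"ay": 0,"az": 0},{"x": 0,"y": 0,"z": 0,"ax": 0,"ay": 0,"az": 0}])

```text
clock: 12.4
position: [0.4907, -0.225, 0.1404]
eef_rot: [-0.096, 0.973, 0.02, 0.207]
contact_force: [-0.4, 0.3, -0.5]
width: 0.011
```

```bash
python3 look.py 8; python3 -c "
from go import *
plan(tcp_for(.0),tool_rot())"
```

```text
t 12.5 at [ 0.4908 -0.2253  0.1408] w 0.0112 F [ 0.36  0.28 -0.49] M [-0.16  0.48  0.01]
toolx [-0.896 -0.178 -0.407] tooly [-0.194  0.981 -0.001] toolz [ 0.4    0.078 -0.913]
shift units total [0.0044 0.002  0.0535] rows>= 1.0
turn units [-0.0016  0.0006  0.0002] rows>= 1.0
```

View pics/8.png

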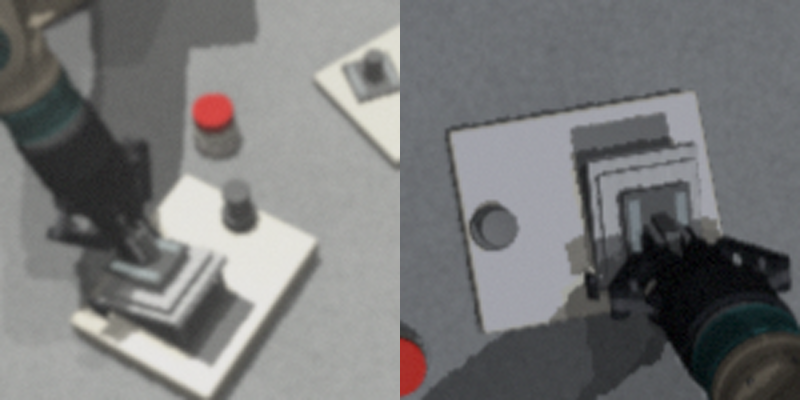

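```bash
cat > ov.py <<'E'
import sys
from go import *
from fit import box
n=sys.argv[1]; s=env.get_state(); q=R.from_quat(s['eef_rot']); p=np.array(s['position'])
out=[]
for c,(x,y) in dict(scene=(215,230),top=(385,215)).items():
  im=cv2.imread(f'pics/raw_{c}{n}.png'); v=cv2.resize(im[y:y+80,x:x+80],None,fx=5,fy=5,interpolation=cv2.INTER_CUBIC)
  top=p+q.apply(np.array([.0012,0,.0342-.006])+box(.038,.026)); bed=FO+F.apply(box(.048,.038))
  for Q,col in((top,(0,0,255)),(bed,(0,255,0))):
    u=((proj(c,Q)-[x,y]+.5)*5-.5).round().astype(int); cv2.polylines(v,[u],True,col,1)
  out.append(v)
cv2.imwrite(f'pics/ov{n}.png',np.hstack(out))
E
python3 ov.py 8
```

```text
(no output)
```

View pics/ov8.png

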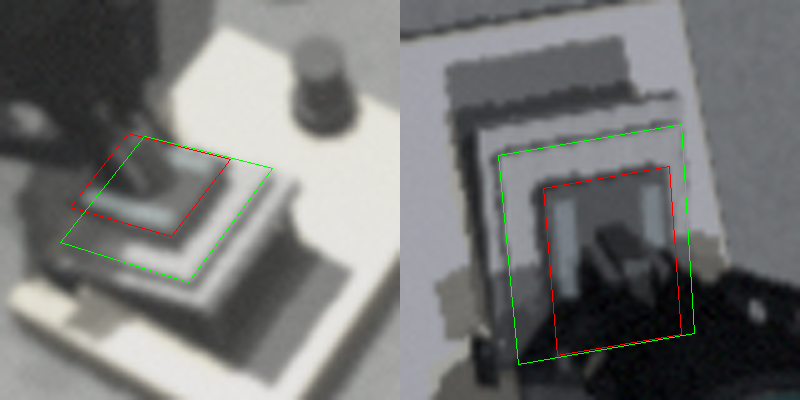

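Call:
send_rows(deltas=[{"x": 0.004,"y": 0.002,"z": 0.02,"ax": 0,"ay": 0,"az": 0},{"x": 0,"y": 0,"z": 0.012,"ax": 0,"ay": 0,"az": 0},{"x": 0,"y": 0,"z": 0,"ax": 0,"ay": 0,"az": 0},{"x": 0,"y": 0,"z": 0,"ax": 0,"ay": 0,"az": 0}])

```text
clock: 12.9
position: [0.4923, -0.2238, 0.132]
eef_rot: [-0.095, 0.974, 0.02, 0.207]
contact_force: [-1.1, 0.5, -1.0]
width: 0.0111
```

```bash
cat > st.py <<'E'
from go import *
plan(tcp_for(.0),tool_rot()); s=env.get_state(); q=R.from_quat(s['eef_rot'])
print('tool F',q.inv().apply(s['contact_force']).round(2),'tool M',q.inv().apply(s['moment']).round(3))
E
python3 st.py
```

```text
t 12.9 at [ 0.4923 -0.2238  0.132 ] w 0.0111 F [-1.07  0.54 -1.03] M [-0.07  0.49  0.01]
toolx [-0.896 -0.177 -0.406] tooly [-0.194  0.981  0.   ] toolz [ 0.398  0.079 -0.914]
shift units total [-0.0032 -0.0027  0.0184] rows>= 1.0
turn units [ 0.0002 -0.0008 -0.0004] rows>= 1.0
tool F [1.28 0.74 0.56] tool M [-0.025  0.494 -0.004]
```

Call:
send_rows(deltas=[{"x": 0,"y": 0,"z": 0.01,"ax": 0,"ay": 0,"az": 0},{"x": 0,"y": 0,"z": 0,"ax": 0,"ay": 0,"az": 0},{"x": 0,"y": 0,"z": 0,"ax": 0,"ay": 0,"az": 0}])

```text
clock: 13.2
position: [0.4935, -0.2237, 0.1298]
eef_rot: [-0.095, 0.974, 0.02, 0.207]
contact_force: [-0.1, -1.0, -0.8]
width: 0.011
```

```bash
python3 st.py
```

```text
t 13.2 at [ 0.4935 -0.2237  0.1298] w 0.011 F [-0.13 -1.02 -0.8 ] M [-0.03  0.4  -0.03]
toolx [-0.896 -0.177 -0.406] tooly [-0.194  0.981  0.   ] toolz [ 0.399  0.079 -0.914]
shift units total [-0.0027 -0.0023  0.0086] rows>= 1.0
turn units [ 0.0001 -0.0006 -0.0002] rows>= 1.0
tool F [ 0.62 -0.98  0.6 ] tool M [-0.026  0.397  0.049]
```

Call:
send_rows(deltas=[{"x": 0,"y": 0,"z": 0.006,"ax": 0,"ay": 0,"az": 0},{"x": 0,"y": 0,"z": 0,"ax": 0,"ay": 0,"az": 0},{"x": 0,"y": 0,"z": 0,"ax": 0,"ay": 0,"az": 0}])

```text
clock: 13.5
position: [0.4941, -0.2235, 0.1285]
eef_rot: [-0.095, 0.974, 0.02, 0.207]
contact_force: [1.0, -0.0, -1.1]
width: 0.0112
```

```bash
python3 st.py
```

```text
t 13.5 at [ 0.4941 -0.2235  0.1285] w 0.0112 F [ 1.04 -0.01 -1.09] M [-0.12  0.5   0.01]
toolx [-0.896 -0.177 -0.406] tooly [-0.194  0.981  0.   ] toolz [ 0.399  0.079 -0.914]
shift units total [-0.0026 -0.0025  0.0026] rows>= 1.0
turn units [ 0.0001 -0.0005 -0.0002] rows>= 1.0
tool F [-0.49 -0.21  1.41] tool M [ 0.011  0.517 -0.018]
```

Call:
send_rows(deltas=[{"x": 0,"y": 0,"z": 0.006,"ax": 0,"ay": 0,"az": 0},{"x": 0,"y": 0,"z": 0,"ax": 0,"ay": 0,"az": 0},{"x": 0,"y": 0,"z": 0,"ax": 0,"ay": 0,"az": 0}])

```text
clock: 13.8
position: [0.4948, -0.2236, 0.1274]
eef_rot: [-0.095, 0.973, 0.02, 0.207]
contact_force: [-1.6, 0.1, 1.4]
width: 0.011
```

```bash
python3 st.py
```

```text
t 13.8 at [ 0.4948 -0.2236  0.1274] w 0.011 F [-1.6   0.06  1.4 ] M [-0.07  0.47  0.01]
toolx [-0.896 -0.177 -0.407] tooly [-0.194  0.981 -0.   ] toolz [ 0.399  0.079 -0.914]
shift units total [-0.0018 -0.0017 -0.0024] rows>= 1.0
turn units [-0.0005 -0.0002 -0.    ] rows>= 1.0
tool F [ 0.85  0.37 -1.91] tool M [-0.028  0.476  0.   ]
```

Call:
send_rows(deltas=[{"x": 0,"y": 0,"z": 0.005,"ax": 0,"ay": 0,"az": 0},{"x": 0,"y": 0,"z": 0,"ax": 0,"ay": 0,"az": 0},{"x": 0,"y": 0,"z": 0,"ax": 0,"ay": 0,"az": 0}])

```text
clock: 14.1
position: [0.4953, -0.2235, 0.1262]
eef_rot: [-0.095, 0.973, 0.02, 0.207]
contact_force: [-2.9, -0.1, 3.0]
width: 0.0112
```

```bash
python3 st.py
```

```text
t 14.1 at [ 0.4953 -0.2235  0.1262] w 0.0112 F [-2.91 -0.11  2.98] M [0.03 0.47 0.01]
toolx [-0.896 -0.177 -0.407] tooly [-0.194  0.981 -0.   ] toolz [ 0.399  0.079 -0.914]
shift units total [-0.0019 -0.0016 -0.0075] rows>= 1.0
turn units [-0.0005 -0.0001 -0.0001] rows>= 1.0
tool F [ 1.42  0.46 -3.89] tool M [-0.115  0.451  0.038]
```

Call:
send_rows(deltas=[{"x": 0,"y": 0,"z": 0.005,"ax": 0,"ay": 0,"az": 0},{"x": 0,"y": 0,"z": 0,"ax": 0,"ay": 0,"az": 0},{"x": 0,"y": 0,"z": 0,"ax": 0,"ay": 0,"az": 0}])

```text
clock: 14.4
position: [0.4958, -0.2234, 0.1251]
eef_rot: [-0.095, 0.973, 0.02, 0.207]
contact_force: [-2.6, -0.6, 5.0]
width: 0.0115
```

```bash
python3 look.py 9; python3 st.py; python3 ov.py 9;python3 look.py 10; python3 st.py;python3 look.py 11; python3 st.py
```

```text
t 14.5 at [ 0.4958 -0.2234  0.1251] w 0.011 F [-4.28  0.35  5.01] M [-0.01  0.49  0.04]
toolx [-0.896 -0.177 -0.407] tooly [-0.194  0.981 -0.   ] toolz [ 0.399  0.079 -0.914]
shift units total [-0.0019 -0.0016 -0.0126] rows>= 1.0
turn units [-0.0004 -0.0001 -0.0001] rows>= 1.0
tool F [ 1.74  1.18 -6.25] tool M [-0.095  0.484 -0.005]
t 14.6 at [ 0.4958 -0.2234  0.125 ] w 0.0112 F [-3.19 -1.39  5.95] M [-0.02  0.45  0.06]
toolx [-0.896 -0.177 -0.407] tooly [-0.194  0.981 -0.   ] toolz [ 0.399  0.079 -0.914]
shift units total [-0.0018 -0.0018 -0.0128] rows>= 1.0
turn units [-0.0004 -0.0001  0.    ] rows>= 1.0
tool F [ 0.69 -0.75 -6.82] tool M [-0.082  0.448 -0.027]
t 14.7 at [ 0.4958 -0.2234  0.125 ] w 0.0111 F [-2.92  0.34  5.56] M [0.01 0.47 0.08]
toolx [-0.896 -0.177 -0.407] tooly [-0.194  0.981 -0.   ] toolz [ 0.399  0.079 -0.914]
shift units total [-0.0019 -0.0016 -0.0128] rows>= 1.0
turn units [-0.0004 -0.0001 -0.    ] rows>= 1.0
tool F [ 0.29  0.9  -6.21] tool M [-0.126  0.458 -0.032]
```

View pics/ov9.png

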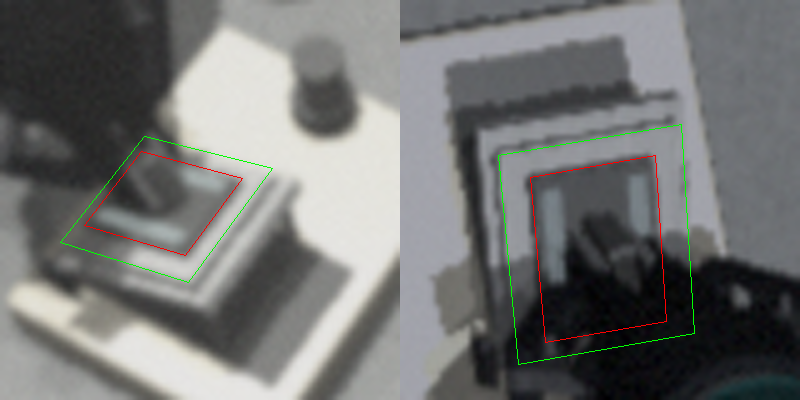

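Contact came within about 1 mm of where I predicted. The push is steady at about 7 N. The moment change puts the centre of pressure about 3 mm off along the slope and about 11 mm off across it, well inside the plate, so it is flush. The overlay shows the carrier inside the bed outline, and the stage edge and plunger look unchanged. Handing in.

```bash
python3 -c "
from cell import env
print(env.job_done())"
```

```text
the job is handed in; nothing more can be done
None
```

I did the blank reading, placed the oblong carrier on the stage, and handed the job in at about 14.7 s while still gripping it. No verdict is reported back.

**Blank reading:** I pushed the plunger down with the stage empty. It hit its hard stop: the force rose from 11.5 to 23 N with almost no further travel. The picture afterwards showed it back up.

**Carrier:** I gripped it by the fin and lifted it clear of the tray. I then tilted it to the slope I had measured, about 24°, and pressed it straight onto the bed.

**Last checks:**
- **Contact:** it touched down within about 1 mm of where I predicted. It then held steady at about 7 N, with the bed pressed in roughly 3 mm.
- **Flatness:** the centre of pressure lies about 3 mm off along the slope and about 11 mm off across it. Both are inside the plate, so it looks flush, though not perfectly balanced across the slope.
- **Centring:** the tool was within 1 mm of its target over the window. The overlay matched both pictures to within a pixel or two (about 2 to 4 mm).
- **Grip:** the fingers read 11.1 mm apart on the nominally 12 mm fin, so it was still held.
- **Surroundings:** the stage's back edge, the plunger, the knob carrier and the jar looked unchanged. I did not recheck the bystanders outside those views after the last move.

**Disagreement:** my slope estimates ranged from 22.2° to 25.6° depending on how I fitted the images. I used 24°. No separate reading of the angle was possible, so the contact moments are the only confirmation.

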